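# Dust off a cut golf shaft and hold a loupe over it at the focal gauge

### The job

Blow the dust off the end of the golf shaft standing in the small vise: press the white nozzle cap of the spray can fully down and let it spring back up. Then take the loupe from its wooden rest by the handle and hold it level over the end of the shaft, lens centred over it and the middle of the lens rim at the height of the pointer on the gauge post beside it, and finish holding it there, still, without putting it down. Do not bump the shaft, vise or gauge with the loupe, do not shift the pointer, and leave everything else on the bench where it is.

Things in the scene. Friction and masses are not known exactly. Their poses are not given: they have to be found in the camera images.
- vise: small fixed green bench vise holding the shaft. Base 115 mm along its x, 80 mm along its y, origin under the shaft's axis, z up; jaws 60 mm high. The clamp screw with its cross bar sticks out 80 mm to its -x side at 36 mm height. The gauge post (steel, 10 mm thick, 170 mm tall) stands on it 68 mm from the shaft to its +y side. The spray can stands on its +x side; a glove box 95 mm high lies beyond the can
- shaft_end (a point): centre of the upper end of the steel shaft, 15 mm in diameter, upright in the vise; 85 mm above the table
- focal_mark (a point): tip of the small horizontal pointer on the gauge post, 3 mm thick, at mid-thickness; it points towards the shaft and ends 46 mm short of its axis. Its collar has been set at a height between 115 and 155 mm above the table and stays there by friction
- can: metal spray can, 52 mm in diameter, clamped fixed to a square foot 75 mm wide; origin under its centre, z up. Its nozzle looks to its -x side, at the shaft about 130 mm away
- nozzle_top (a point): centre of the flat top of the can's white nozzle cap (30 mm in diameter, 14 mm high); 152 mm above the table when up, moves with the cap
- nozzle (a joint): travel of the nozzle cap in m: 0 up, 0.006 fully down. A spring pushes it up: 1.5 N at the top, 6 N fully down
- rest: fixed wooden loupe rest, base 190 by 66 mm, 6 mm thick; two saddles with low side lips (38 mm high at most) carry the loupe, one under the lens (on its +x side) and one under the tail of the handle, 44 to 58 mm to the -x side of the grip. Origin at the table, under the loupe's grip
- loupe_grip (a point): grip point of the loose loupe, at the centre of its straight black handle (108 mm long, from 60 mm behind this point to 48 mm ahead; flat sides 14 mm apart, 18 mm high). x points along the handle to the lens, y across, z up, square to the lens. In the rest it is 39 mm above the table; 90 g in all, roughly, its centre of mass within 25 mm of this point on the lens side
- loupe_lens (a point): centre of the loupe's lens, at mid-thickness of its round rim (56 mm outside diameter, 12 mm high), 88 mm from the grip point along the loupe's x; z is the optical axis, upwards in the rest
- loupe: the loupe as a whole; origin on the underside of the handle, 9 mm below the grip point, axes as the grip point's
- parts_tray: shallow fixed aluminium tray with ferrules, 190 by 110 mm, 22 mm high; bystander on the other side of the bench from the rest; origin under its centre
- wash_bottle: bystander, to be left where it is: white squeeze bottle 60 mm across, 115 mm tall plus red cap and bent spout (about 165 mm in all); origin under its centre
- jar: bystander, to be left where it is: round jar 64 mm across, 85 mm tall, metal lid; origin under its centre
- brush: bystander, to be left where it is: small flat brush lying across the bench between robot and vise; origin under its middle
- tape_roll: bystander, to be left where it is: roll of masking tape lying flat, 76 mm across, 24 mm high; origin under its centre
- golf_grip: bystander, to be left where it is: black rubber golf grip lying down, 200 mm long, 30 mm thick; origin under its middle
There are look-alikes about, which are no part of the job. What is shaped like the loupe but green or red is not meant.

How it is judged (in metres and radians):
On the way, in this order (a step that is already met when the one before it is completed fails the run):
1. the nozzle cap is pressed down while the loupe still lies in its rest (value of joint nozzle above 0.004 m and distance of loupe_grip from where it was at the start of the episode below 0.02 m), for 0.05 s.
2. the cap has sprung back up (value of joint nozzle below 0.0015 m and distance of loupe_grip from where it was at the start of the episode below 0.02 m), for 0.1 s.
3. the loupe is held clear of its rest by the gripper (z of loupe_lens in the frame of rest above 0.065 m and contact force between the fingers and loupe above 0.5 N and contact force between loupe and rest below 0.1 N), for 0.1 s.
At the end, for the whole second after the job is handed in: The loupe is held still by the gripper alone, touching nothing else: lens centre within 10 mm (sideways) of the shaft's axis, mid-rim within 7 mm of the pointer's height, tilted less than 0.12 rad from level; the nozzle cap is up again (horizontal distance between loupe_lens and shaft_end below 0.01 m and z of loupe_lens in the frame of focal_mark between -0.007 and 0.007 m and angle between loupe_lens's own z axis and vertical below 0.12 rad and contact force between the fingers and loupe above 0.5 N and contact force between loupe and vise below 0.1 N and contact force between loupe and can below 0.1 N and contact force between loupe and rest below 0.1 N and contact force between loupe and wash_bottle below 0.1 N and contact force between loupe and jar below 0.1 N and contact force between loupe and brush below 0.1 N and contact force between loupe and tape_roll below 0.1 N and contact force between loupe and golf_grip below 0.1 N and contact force between loupe and parts_tray below 0.1 N and linear speed of loupe below 0.02 m/s and angular speed of loupe below 0.15 rad/s and value of joint nozzle below 0.0015 m); the arm keeps its last pose, push and grip.
It fails at once if the loupe bumps the vise, shaft or gauge (contact force between loupe and vise above 2 N).
It fails at once if the gauge pointer is shifted by more than 5 mm (distance of focal_mark from where it was at the start of the episode above 0.005 m).
It fails at once if a loose bystander (bottle, jar, brush, tape or golf grip) is shifted by more than 25 mm (distance of any of wash_bottle, jar, brush, tape_roll, golf_grip from where it was at the start of the episode above 0.025 m).
It also fails if it takes over 51 s, if anything falls off the work surface, if the arm or the gripper's body presses on something with over 40 N, if the wrist force passes 120 N, or if a joint passes its speed limit or range.

### The arm

A 6-joint arm with a two-finger parallel gripper is mounted at the origin on the work surface. World frame = base frame: x ahead of the robot, y to its left, z up, the work surface at z = 0. Lengths are in mm, angles in rad, forces in N, time in s.
With the tool pointing down it reaches from about 250 to 850 mm from the base axis. Payload 12.5 kg.
Tool frame: the origin (TCP) lies midway between the tips of the shut fingers; the grasp point (between the pads) lies 19 mm behind it (grasp_offset is the distance from the TCP to the grasp point, in mm); z points along the fingers, y is the line along which they close (so a half turn about z gives the same grasp; the last joint's range is limited). The gripper opens to 93 mm and grips with 3 to 60 N. Pads are 15 mm wide; open, the fingers measure 128 mm over their backs; the gripper's body (75 mm by 188 mm) begins 65 mm behind the grasp point.
Start: joints at [1.072, 0.351, 1.652, -0, 1.139, -0.085], TCP at [221.118, 503.578, 218.633] pointing down, gripper open.
Joint ranges: [-2.75, 2.75], [-0.79, 2.1], [0.01, 2.65], [-1.57, 4.71], [0.07, 3.14], [-2.87, 2.87]. Speed limits (rad/s): [2.22, 2.22, 2.79, 3.14, 3.14, 3.14].

### API

Orientations are given as a unit quaternion [x, y, z, w].
In Python, from rig import move_ptp, move_linear, movej, let_go, gripper_close, hold, inverse_kinematics, read_state, read_camera, PlanningError, job_done, grasp_offset gives the robot as it stands. Calls block until the motion is done:
- move_ptp(position, orientation): joint-space move of the TCP to a pose.
- move_linear(position, rotation=None, velocity=150): straight line of the TCP; rotation=None keeps the orientation; velocity is the mean speed in mm/s.
- movej(angles): joint-space move.
- let_go() and gripper_close(): open the fingers fully, or close them until they stop; the grip force is fixed at half the most.
- hold(seconds).
- inverse_kinematics(position, orientation): joint angles nearest the present ones, or None.
- read_state(): the state.
- read_camera(name): name is "side" or "top" or "wrist"; returns a dict with "pixels" (384x512x3 uint8, blue, green, red), "z_map" (384x512 float32, mm along the optical axis (not along the pixel's ray), 0 where there is no reading), "K" (3x3 intrinsics, pixels), "rvec" (rotation vector, rad) and "tvec" (3), from world to camera coordinates, as OpenCV has them. Camera axes: x right, y down, z forward; pixel columns grow to the right and rows downward; lengths in mm; the calibration is good to about 2 mm. A picture is of the moment at which its call begins.
A pose or a line that the arm cannot do raises PlanningError and nothing moves.
- job_done(): hands the job in; it is judged then, once.
The state is a dict: "clock": time; "q": joint angles; "joint_vel": joint speeds; "joint_efforts": joint torques, N m; "ee_pos": TCP position; "tcp_rot": TCP orientation; "wrist_force": force on the tool from outside, world axes, zero at the start; "torque": the same for the moment, N m; "width": opening from 0.0 (shut) to 1.0 (fully open); "grip_force": force on a finger pad.
Only numpy, scipy, OpenCV 4.12 (cv2) and the standard library are available. Lean on these libraries where they do the work, as an engineer would, in place of code of your own. Each camera call takes 0.05 s, during which the arm holds its last target. There are 200 camera calls.

## Working session

There is one attempt and no reset: what is moved stays moved. The work goes in short steps, each a Python script; the robot and the scene stay as the last script left them, time stands still between calls to the robot, and variables do not carry over. Pictures are saved under pics/ and viewed, at most 10 in all, crops included, and the job is handed in when it is done.

```bash
ls; mkdir -p pics
cat > h.py <<'E'
import numpy as np, cv2
from rig import *
def cam(n):
    c=read_camera(n); np.savez(f'{n}.npz',**{k:np.asarray(v) for k,v in c.items()}); return c
def pts(c):
    K=np.asarray(c['K'],float);R=cv2.Rodrigues(np.asarray(c['rvec'],float))[0];t=np.asarray(c['tvec'],float).ravel()
    v,u=np.mgrid[:384,:512]; z=c['z_map'].astype(float)
    P=np.stack([(u-K[0,2])/K[0,0]*z,(v-K[1,2])/K[1,1]*z,z],-1)
    W=(P-t)@R; W[z==0]=np.nan; return W
def ray(c,u,v,h):
    K=np.asarray(c['K'],float);R=cv2.Rodrigues(np.asarray(c['rvec'],float))[0];t=np.asarray(c['tvec'],float).ravel()
    d=R.T@np.linalg.solve(K,[u,v,1.]);o=-R.T@t
    return o+d*(h-o[2])/d[2]
E
python3 - <<'E'
from h import *
for n in ('top','side'):
    c=cam(n); cv2.imwrite(f'pics/{n}0.png',cv2.resize(c['pixels'],(800,600),interpolation=cv2.INTER_CUBIC))
    R=cv2.Rodrigues(c['rvec'])[0]; print(n,-R.T@c['tvec'],c['K'][0,0],R[2])
s=read_state();print(s['clock'],s['tcp_rot'],s['wrist_force'],s['width'],grasp_offset)
E
```

```text
pics
top [ 439.51752292  -53.73462239 1471.16618651] 402.09916369826215 [ 0.07485789 -0.01292276 -0.99711047]
side [ 316.17792948 -851.28279317  853.02621103] 382.13872968421674 [ 0.19472604  0.72551656 -0.66008142]
0.1 [ 2.05407309e-01  9.78676452e-01 -4.70381785e-04 -1.33931297e-04] [ 0.32429949 -0.03815149 -1.04440591] 0.9966201879143587 18.8
```

View pics/top0.png

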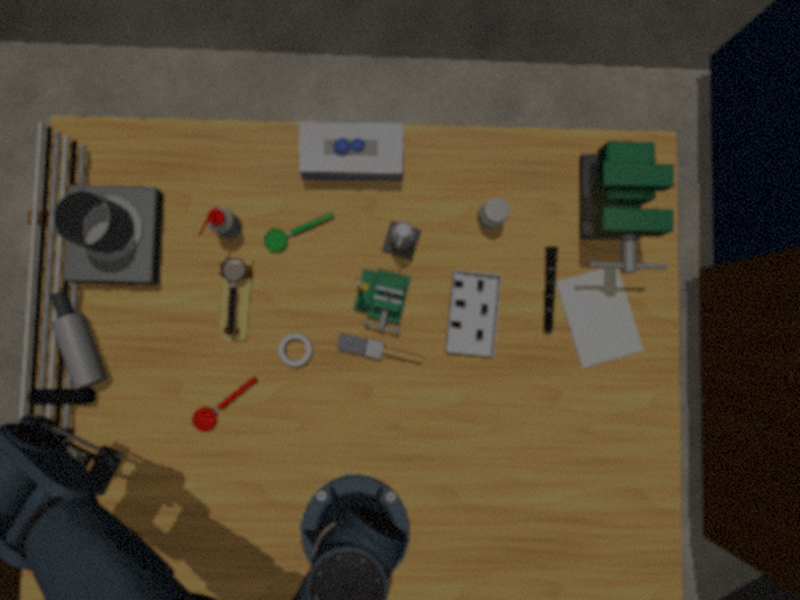

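View pics/side0.png

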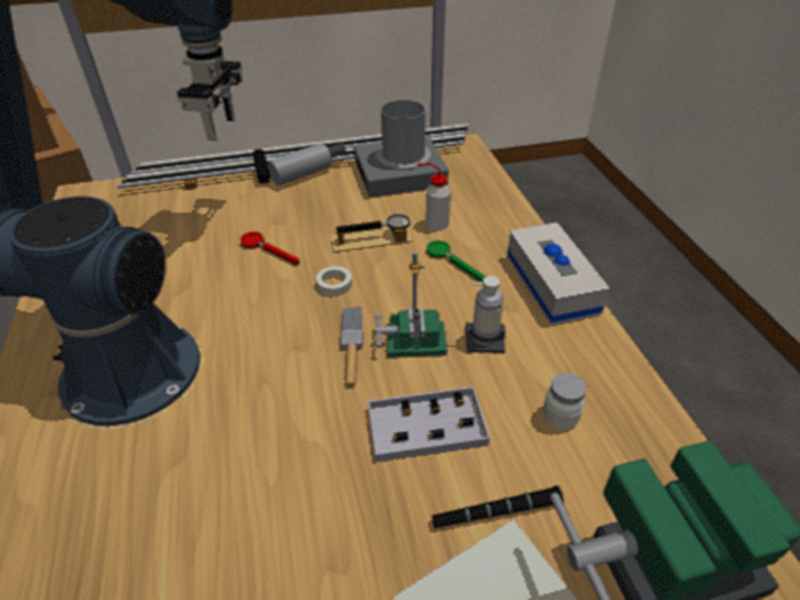

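The top view shows the following (800x600 px):
- **Loupe candidates:** black loupe in the wooden rest, lens (234,270), handle (232,310); green one at (275,240); red one at (205,418). By the description I choose the black one in the rest.
- **Can candidates:** can at (403,238), wash bottle with red cap at (222,220), jar at (493,213). The can with its square foot next to the vise is the one.
- **Vise:** small one at (383,297), post on its left. The large green vise at (630,190) is not meant.

Run:
```python
from h import *
t=dict(np.load('top.npz'));W=pts(t)
def comp(name,u0,v0,u1,v1,lo,hi,cond=None):
    s=W[v0:v1,u0:u1]; m=(s[...,2]>lo)&(s[...,2]<hi)
    q=s[m]; print(name,len(q),np.round(np.median(q,0)) if len(q) else '',np.round(q.mean(0)) if len(q) else '')
comp('cap',240,135,275,165,143,162)
comp('canall',240,135,275,165,60,200)
comp('handle',140,180,162,217,32,60)
comp('lens',140,160,162,184,25,60)
comp('shaft',235,175,265,200,72,95)
comp('post',225,170,250,205,110,200)
for n,u,v,h in [('cap',403,231,152),('lens',234,268,39),('handle',232,310,48),('handle0',234,286,48),('tail',231,334,48),('shaft',392,291,85),('can foot',402,244,10)]:
    print(n,np.round(ray(t,u*.64,v*.64,h)))
im=t['pixels'];cv2.imwrite('pics/crop1.png',np.hstack([cv2.resize(im[155:225,130:200],(400,400),interpolation=2),cv2.resize(im[140:220,220:300],(400,400),interpolation=2)]))
```

```text
cap 75 [662. -88. 153.] [662. -88. 152.]
canall 213 [658. -88. 126.] [659. -88. 127.]
handle 170 [489. 292.  48.] [491. 293.  47.]
lens 241 [583. 291.  43.] [583. 291.  43.]
shaft 16 [532. -62.  85.] [532. -62.  85.]
post 55 [545.   1. 144.] [547.  -0. 148.]
cap [663. -91. 152.]
lens [588. 290.  39.]
handle [491. 288.  48.]
handle0 [546. 286.  48.]
tail [437. 288.  48.]
shaft [540. -72.  85.]
can foot [656. -94.  10.]
```

View pics/crop1.png

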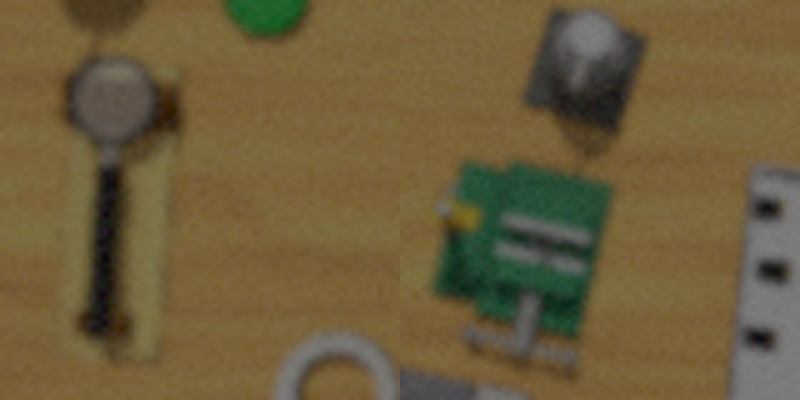

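The crop shows the black loupe in its wooden rest, lens (112,98) and handle (105,240). On the right are the can cap at (590,40), the vise, and the yellow pointer at (465,215). The points agree with the given sizes: can to shaft is 133 mm, shaft height 85, cap height 153. Next are closer looks with the wrist camera.

Run:
```python
from h import *
D=[0,1,0,0]
ims=[]
move_ptp([490,290,300],D)
c=cam('wrist'); import shutil; shutil.copy('wrist.npz','w_loupe.npz'); ims.append(c['pixels'])
R=cv2.Rodrigues(c['rvec'])[0]; print(-R.T@c['tvec'],R[2],c['K'][0,0])
gripper_close()
move_ptp([560,-70,330],D)
c=cam('wrist'); shutil.copy('wrist.npz','w_vise.npz'); ims.append(c['pixels'])
R=cv2.Rodrigues(c['rvec'])[0]; print(-R.T@c['tvec'],R[2])
cv2.imwrite('pics/w.png',cv2.resize(np.vstack([ims[0],ims[1]]),(400,600),interpolation=3))
s=read_state();print(s['clock'],s['ee_pos'],s['width'])
```

```text
[406.45604469 291.36488729 465.70921102] [ 2.96518537e-01  5.91239080e-04 -9.55026915e-01] 309.7972976071793
[476.9727471  -68.37784684 495.89376185] [ 0.29696655  0.00109335 -0.95488726]
4.35 [560.06984646 -68.89862922 329.87885288] 0.0034690107592018436
```

View pics/w.png

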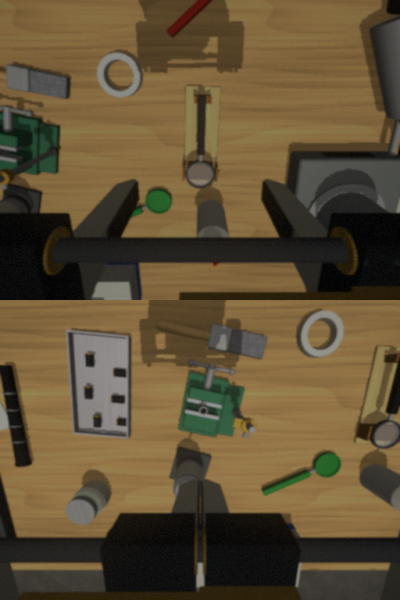

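Wrist views: in the upper one the loupe handle is at (201,125) and its lens at (200,175). In the lower one the shaft end is at (204,411), the yellow pointer at (243,425), and the cap near (185,480).

```bash
cat > m.py <<'E'
from h import *
def show(n,q): print(n,len(q),np.round(np.median(q,0),1),np.round(q.mean(0),1),'min',np.round(q.min(0)),'max',np.round(q.max(0)))
def near(W,x,y,r,lo,hi):
    return (np.hypot(W[...,0]-x,W[...,1]-y)<r)&(W[...,2]>lo)&(W[...,2]<hi)
def yellow(c):
    h=cv2.cvtColor(c['pixels'],cv2.COLOR_BGR2HSV); return (h[...,0]>14)&(h[...,0]<30)&(h[...,1]>150)&(h[...,2]>50)
E
python3 - <<'E'
from m import *
c=dict(np.load('w_loupe.npz'));W=pts(c)
dark=c['pixels'].max(-1)<60
m=near(W,490,290,70,42,52)&dark; q=W[m]; show('handle',q)
vx=np.linalg.svd(q[:,:2]-q[:,:2].mean(0),full_matrices=False)[2][0]; vx*=np.sign(vx[0]);print('yaw',np.arctan2(vx[1],vx[0]), 'extent',np.ptp((q[:,:2])@vx))
m=near(W,585,291,36,39,52); show('lens',W[m])
c=dict(np.load('w_vise.npz'));W=pts(c)
show('shaft',W[near(W,532,-62,15,80,90)]); show('cap',W[near(W,662,-88,22,147,157)])
for n,cc in(('w',c),('top',dict(np.load('top.npz'))),('side',dict(np.load('side.npz')))):
    Wc=pts(cc);
    m=near(Wc,545,0,35,100,180); show(n+' post',Wc[m]); m2=m&yellow(cc)
    if m2.any(): show(n+' yellow',Wc[m2]); print(np.argwhere(m2).mean(0))
    for k in range(100,180,5):
        mm=m&(abs(Wc[...,2]-k)<2.5)
        if mm.any(): print(k,mm.sum(),np.round(Wc[mm].mean(0)),np.round(Wc[mm].min(0)),end=' | ')
    print()
cv2.imwrite('pics/p.png',np.vstack([cv2.resize(c['pixels'][120:180,240:340],(500,300),interpolation=2),cv2.resize(np.load('side.npz')['pixels'][155:215,220:320],(500,300),interpolation=2)]))
E
```

```text
handle 667 [487.1 293.1  47.8] [488.7 293.1  47.7] min [438. 284.  42.] max [560. 300.  51.]
yaw -0.020843136960564307 extent 121.92349895513587
lens 1127 [584.8 290.3  41.2] [584.7 290.6  41.7] min [549. 258.  39.] max [614. 324.  47.]
shaft 98 [533.7 -62.6  85.2] [533.7 -63.1  85.1] min [527. -69.  81.] max [540. -56.  87.]
  return _methods._mean(a, axis=axis, dtype=dtype,
  ret = um.true_divide(
m.py:2: RuntimeWarning: Mean of empty slice.
  def show(n,q): print(n,len(q),np.round(np.median(q,0),1),np.round(q.mean(0),1),'min',np.round(q.min(0)),'max',np.round(q.max(0)))
Traceback (most recent call last):
  File "m.py", line 2, in show
    def show(n,q): print(n,len(q),np.round(np.median(q,0),1),np.round(q.mean(0),1),'min',np.round(q.min(0)),'max',np.round(q.max(0)))
                                                                                                  ~~~~~^^^
ValueError: zero-size array to reduction operation minimum which has no identity
```

Run:
```python
from m import *
c=dict(np.load('w_vise.npz'))
for n,cc in(('w',c),('top',dict(np.load('top.npz'))),('side',dict(np.load('side.npz')))):
    Wc=pts(cc);
    m=near(Wc,545,0,35,100,180); show(n+' post',Wc[m]); m2=m&yellow(cc)
    if m2.any(): show(n+' yellow',Wc[m2]); print(np.argwhere(m2).mean(0))
    for k in range(100,180,5):
        mm=m&(abs(Wc[...,2]-k)<2.5)
        if mm.any(): print(k,mm.sum(),np.round(Wc[mm].mean(0)),np.round(Wc[mm].min(0)),end=' | ')
    print()
cv2.imwrite('pics/p.png',np.vstack([cv2.resize(c['pixels'][120:180,240:340],(500,300),interpolation=2),cv2.resize(np.load('side.npz')['pixels'][155:215,220:320],(500,300),interpolation=2)]))
```

```text
w post 488 [546.3  -1.1 142.4] [547.7  -2.4 146.1] min [538. -19. 101.] max [567.  14. 171.]
w yellow 281 [544.8  -4.5 141.9] [545.4  -4.1 141.1] min [538. -18. 134.] max [557.  13. 160.]
[157.93950178 311.05338078]
100 2 [544.   2. 102.] [544.   1. 101.] | 105 2 [544.   1. 104.] [544.   1. 103.] | 130 1 [539.   8. 132.] [539.   8. 132.] | 135 22 [543.  -7. 136.] [538. -17. 133.] | 140 225 [549.  -6. 140.] [538. -19. 138.] | 145 123 [546.   2. 143.] [538.  -7. 143.] | 150 11 [545.   1. 151.] [544.  -1. 148.] | 155 13 [546.   1. 155.] [544.  -2. 153.] | 160 10 [546.   1. 161.] [544.  -2. 159.] | 165 11 [546.   0. 165.] [544.  -2. 163.] | 170 68 [548.   3. 170.] [543.  -1. 168.] | 
top post 55 [545.4   0.7 143.7] [ 5.470e+02 -2.000e-01  1.476e+02] min [538. -18. 137.] max [565.  15. 175.]
top yellow 23 [541.9  -4.9 142.5] [542.6  -4.8 142.6] min [538. -15. 137.] max [549.  12. 149.]
[183.69565217 231.        ]
135 1 [549.  -8. 137.] [549.  -8. 137.] | 140 14 [545.  -7. 140.] [538. -18. 139.] | 145 24 [548.   3. 144.] [538.  -8. 143.] | 150 7 [548.  -2. 148.] [541. -11. 148.] | 160 2 [5
[... 230 characters left out ...]
100.] max [567.  15. 172.]
side yellow 34 [547.5  -7.7 140.6] [548.   -7.9 140.7] min [541. -22. 133.] max [560.   5. 145.]
[171.11764706 265.05882353]
100 4 [549.  -0. 101.] [547.  -2. 100.] | 105 2 [551.  -4. 106.] [549.  -4. 106.] | 110 5 [550.  -2. 111.] [547.  -6. 109.] | 115 2 [548.  -2. 116.] [546.  -2. 114.] | 120 2 [549.  -4. 119.] [546.  -5. 119.] | 135 12 [551.  -8. 135.] [541. -20. 133.] | 140 30 [551.  -9. 140.] [541. -22. 138.] | 145 18 [550.  -4. 144.] [541. -12. 143.] | 150 2 [551.  -3. 150.] [550.  -6. 150.] | 155 6 [550.  -2. 155.] [546.  -4. 153.] | 160 6 [550.  -2. 160.] [547.  -4. 158.] | 165 4 [551.  -2. 165.] [547.  -5. 164.] | 170 8 [550.  -1. 170.] [546.  -5. 168.] |
```

View pics/p.png

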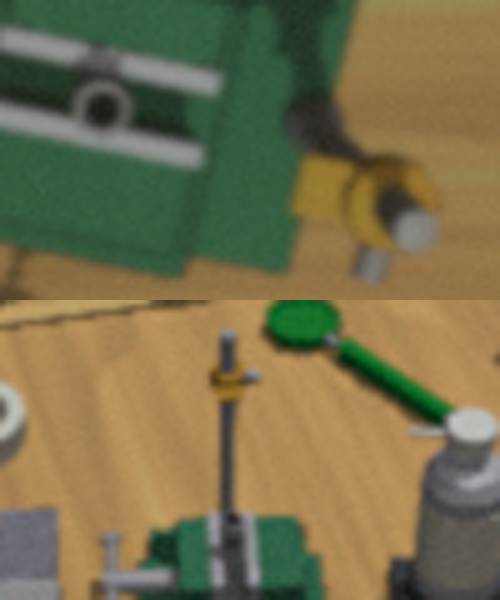

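The upper part shows the shaft end ring at (102,105), the yellow pointer tab at (318,188), and the collar and post at (395,205). In the lower part the collar is at (232,380) on the post. I'll take the pointer's top height, then press the cap.

Run:
```python
from m import *
for n in('w_vise','top','side'):
    c=dict(np.load(n+'.npz'));W=pts(c);m=near(W,544,-13,7,125,150)&yellow(c)&(W[...,1]<-8); show(n,W[m]); print(np.percentile(W[m][:,2],[10,50,90]))
D=[0,1,0,0]
def st(m):
    s=read_state();print(m,round(s['clock'],2),np.round(s['ee_pos'],1),np.round(s['wrist_force'],1))
move_ptp([662,-88,200],D);st('a')
move_linear([662,-88,156]);hold(.2);st('b')
for z in (151,149,147.5,146.5,145.5,145):
    move_linear([662,-88,z],velocity=20);hold(.15);st(z)
    if read_state()['wrist_force'][2]>10:break
```

```text
w_vise 84 [544.7 -12.9 138.6] [544.3 -12.7 138.6] min [538. -18. 137.] max [551.  -8. 140.]
[137.73583015 138.61996914 139.33108052]
top 8 [543.6 -11.4 141.2] [543.9 -12.2 142.3] min [539. -15. 140.] max [549.  -8. 148.]
[139.87581737 141.17205463 146.40381404]
side 10 [546.4 -16.  139.6] [546.4 -14.2 139.7] min [542. -18. 137.] max [550. -10. 143.]
[137.93394778 139.57152395 141.03537943]
a 5.05 [662.1 -87.5 201.2] [ 0.7 -0.5  0.2]
b 5.69 [662.5 -88.1 157.5] [-0.6 -0.2  0.7]
151 6.24 [662.2 -88.  151.2] [ 0.9 -1.   2.7]
149 6.64 [662.2 -88.  149.2] [ 1.6 -0.2  3.6]
147.5 7.04 [662.1 -88.  147.6] [ 1.8 -1.1  5.3]
146.5 7.44 [662.1 -88.  146.7] [ 1.5 -0.3  6.4]
145.5 7.84 [662.2 -88.  146.2] [ 0.2  0.3 10.5]
```

The cap bottomed out (the force rose past 6 N). Now I release it, then grasp the loupe.

Run:
```python
from m import *
def st(m):
    s=read_state();print(m,round(s['clock'],2),np.round(s['ee_pos'],1),np.round(s['wrist_force'],1),round(s['width'],3),s['grip_force'])
move_linear([662,-88,165],velocity=60);move_linear([662,-88,260]);hold(.1);st('up')
t=cam('top');W=pts(t);show('cap',W[near(W,662,-88,14,140,160)])
psi=-.022;Q=[-np.sin(psi/2),np.cos(psi/2),0,0]
G=np.array([508,292.5])
move_ptp([*G,220],Q);let_go();st('above')
move_linear([*G,90]);move_linear([*G,20],velocity=60);hold(.2);st('down')
gripper_close();hold(.2);st('closed')
```

```text
up 9.2 [661.5 -87.9 258.5] [-0.1  0.3  0. ] 0.005 0.0
cap 16 [655.3 -88.3 152.2] [654.5 -88.1 152. ] min [649. -98. 147.] max [662. -78. 155.]
above 12.25 [508.  292.5 220. ] [ 0.4  0.2 -0.1] 0.999 0.0
down 14.78 [508.1 292.5  20.2] [ 0.9  0.3 -0.3] 0.997 0.0
closed 16.18 [508.  292.5  20. ] [-1.2  0.3  0.1] 0.15 29.999268651008606
```

The cap is back at 152 mm, and the grip width of 14 mm matches the handle. Now I lift, move above the shaft, and measure the lens there.

Run:
```python
from m import *
def st(m):
    s=read_state();print(m,round(s['clock'],2),np.round(s['ee_pos'],1),np.round(s['wrist_force'],1),round(s['width'],3),s['grip_force'])
psi=-.022;Q=[-np.sin(psi/2),np.cos(psi/2),0,0]
move_linear([508,292.5,80],velocity=60);move_linear([508,292.5,230],velocity=150);st('up')
# lens offset from grasp: about 78 mm ahead; go over shaft, high
psi=-.19;Q=[-np.sin(psi/2),np.cos(psi/2),0,0]
S=np.array([533.2,-62.5]);T=S-78*np.array([np.cos(psi),np.sin(psi)])
move_ptp([*T,230],Q);hold(.3);st('over')
ims=[]
for n in('top','side','wrist'):
    c=cam(n);W=pts(c);m=near(W,S[0],S[1],45,225,285); ims.append(cv2.resize(c['pixels'],(400,300)))
    if m.any(): show(n,W[m])
cv2.imwrite('pics/held.png',np.vstack([np.hstack(ims[:2]),np.hstack([ims[2],np.zeros_like(ims[2])])]))
```

```text
up 18.48 [507.6 292.3 229. ] [-0.4  0.6 -1.1] 0.146 29.999069273471832
over 20.08 [456.8 -47.3 229.9] [ 0.7 -0.6 -0.8] 0.145 29.99915510416031
top 232 [534.6 -60.6 252.5] [535.  -60.6 253.1] min [510. -88. 246.] max [558. -33. 262.]
side 299 [532.3 -65.1 251.5] [531.1 -66.7 251.5] min [489. -94. 242.] max [561. -38. 257.]
wrist 1652 [517.6 -58.5 251.1] [517.1 -58.5 251.5] min [503. -75. 247.] max [533. -45. 256.]
```

View pics/held.png

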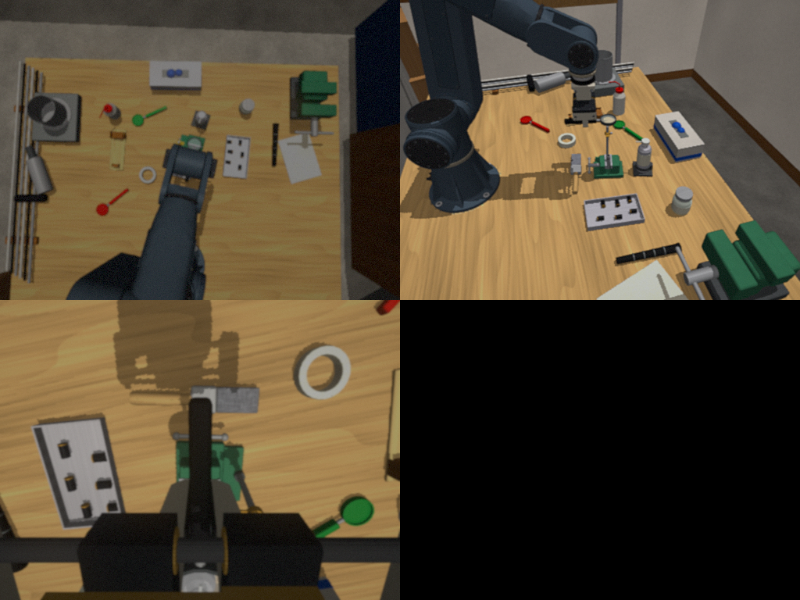

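The loupe is held level with its lens over the vise: in the side view the lens is at (608,120) just above the post, in the top view at (193,140). The rest is empty and the bystanders are unmoved. Now a circle and plane fit of the rim, with the known post and shaft as a check on each camera's bias.

Run:
```python
from m import *
from scipy.optimize import least_squares
for n in('top','side'):
    c=dict(np.load(n+'.npz'));W=pts(c);m=near(W,533,-63,42,240,265);q=W[m]
    A=np.c_[q[:,0]-533,q[:,1]+63,np.ones(len(q))];k=np.linalg.lstsq(A,q[:,2],rcond=None)[0];print(n,'plane',np.round(k,3))
    # outer edge: front half hull points
    h=cv2.convexHull(q[:,:2].astype(np.float32))[:,0]; h=h[h[:,0]>530 if n=='top' else h[:,0]>515]
    r=least_squares(lambda p:np.hypot(h[:,0]-p[0],h[:,1]-p[1])-28,[532,-63],loss='soft_l1');print(r.x,np.abs(r.fun).mean(),len(h))
    # post top as bias check
    qq=W[near(W,547,2,14,165,176)]; print('post',len(qq),np.round(qq.mean(0),1) if len(qq) else '')
    lim=[(np.round(q[(q[:,0]>a)&(q[:,0]<=a+12)][:,2].max(initial=0))) for a in range(505,562,12)];print(lim)
```

```text
top plane [ 3.60000e-02 -8.00000e-03  2.53008e+02]
[530.49127391 -60.39984578] 0.37713298402197704 16
post 7 [546.6   4.1 171.1]
[np.float64(257.0), np.float64(262.0), np.float64(260.0), np.float64(261.0), np.float64(259.0)]
side plane [2.2000e-02 3.3000e-02 2.5162e+02]
[534.17435952 -65.30985355] 0.6524557863257144 19
post 8 [549.9  -1.2 168.4]
[np.float64(257.0), np.float64(256.0), np.float64(257.0), np.float64(257.0), np.float64(257.0)]
```

Both cameras give the same correction, about (+2, −1.7) mm, and the lens is level. Now I descend to the pointer height.

Run:
```python
from m import *
psi=-.19
S=np.array([533.2,-62.5]);T=S-78*np.array([np.cos(psi),np.sin(psi)])+[2,-1.7]
move_linear([*T,200]);move_linear([*T,118.2],velocity=50);hold(.6)
s=read_state();print(s['clock'],np.round(s['ee_pos'],1),T,np.round(s['wrist_force'],1),s['grip_force'])
for n in('top','side'):
    c=cam(n);W=pts(c)
    show(n+' lens',W[near(W,533,-63,33,132,150)]); q=W[near(W,544,-13,8,125,150)&yellow(c)&(W[...,1]<-8)]
    if len(q): show(n+' ptr',q)
    if n=='side': cv2.imwrite('pics/end.png',cv2.resize(c['pixels'][140:230,215:335],(800,600),interpolation=2))
```

```text
22.9667 [458.6 -49.5 118.2] [458.60366966 -49.46900619] [ 0.2 -0.6 -0.5] 29.999026358127594
top lens 196 [536.2 -64.1 141.8] [536.2 -62.7 141.9] min [513. -88. 132.] max [560. -35. 149.]
top ptr 10 [543.6 -12.9 140.2] [544.  -12.6 140.3] min [539. -18. 136.] max [549.  -8. 146.]
side lens 253 [535.2 -67.1 140. ] [535. -68. 140.] min [500. -96. 132.] max [565. -38. 147.]
side ptr 12 [546.3 -12.  139.3] [546.1 -13.4 139.9] min [542. -20. 138.] max [550.  -8. 143.]
```

View pics/end.png

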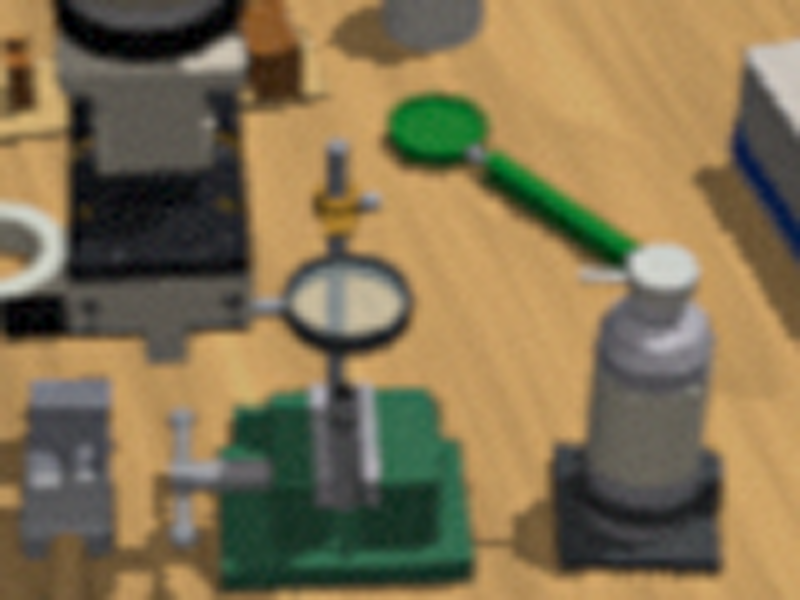

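The loupe hangs level, lens at (348,300), over the shaft end at (342,390). The pointer at (338,212) is untouched and the cap is up at (663,268). The heights agree with the pointer, so I'll hand in.

```bash
python3 -c "
from rig import *
print(job_done())"
```

```text
the job is handed in; nothing more can be done
None
```

I pressed the nozzle cap fully down and it sprang back up. The loupe is now held still and level over the shaft end, with the lens centred and at the pointer's height by my measurements. The job is handed in; the hand-in gave no verdict.

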